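# Rock-test two wooden canister lids on the marble slab

### The job

Two wooden canister lids lie on the marble slab on the shop counter; one is flat and one is warped, so that one half of it stands up off the slab. Press the raised edge of the warped lid down with a fingertip until the lid rocks over onto that half and its other edge comes up, to prove the warp; then pick that lid up by its knob and set it down, knob up, on the bottom of the red returns tray, without dropping it. Leave the flat lid where it lies.

Things in the scene. Friction and masses are not known exactly. Their poses are not given: they have to be found in the camera images.
- warped_lid: Loose wooden lid, 130x130 mm: two 10 mm thick halves meet at a seam (y axis) as a 14 degree V. Origin: underside, mid-seam, the ridge it rocks on. -x half flat on slab at start, z its normal; +x edge is 16 mm up. Pressed past half way near that edge it tips and stays, +x half flat. Brass knob on top over the origin, 26 mm dia, 16 to 38 mm up, leaning 7 degrees to -x. Any yaw; 0.25 kg.
- flat_lid: Loose lid of the same wood, size, mass and knob, but flat: it lies with its whole underside on the slab and does not rock. Origin at the centre of the underside, z up, y along the seam. To be left in place.
- marble_slab: Fixed veined marble slab, 260 mm (x) by 440 mm (y), 30 mm thick, lying on the counter. Origin at the centre of its underside; its top is 30 mm above.
- returns_tray: Fixed red plastic open tray, 240 x 240 mm outside and 35 mm high, walls and floor 5 mm thick. Origin at the centre of its underside, z up, so the inner floor is 5 mm above the origin.

How it is judged:
On the way:
1. the warped lid, still on the slab, has been rocked over onto its raised half (leaning at least 11.5 degrees from where it lay) (angle between warped_lid's own z axis and vertical above 0.2 rad and z of warped_lid in the frame of marble_slab below 0.034 m and contact force between warped_lid and marble_slab above 0.5 N), for 0.2 s.
At the end, for the whole second after the job is handed in: The warped lid rests still inside the returns tray, knob up, with its ridge on the tray's floor (within 6 mm, not propped on a wall); the flat lid is within 30 mm of where it lay (x of warped_lid in the frame of returns_tray between -0.06 and 0.06 m and y of warped_lid in the frame of returns_tray between -0.06 and 0.06 m and z of warped_lid in the frame of returns_tray below 0.011 m and angle between warped_lid's own z axis and vertical below 0.35 rad and linear speed of warped_lid below 0.02 m/s and distance of flat_lid from where it was at the start of the episode below 0.03 m); the robot touches nothing.
It fails at once if the flat lid is moved more than 30 mm from where it lay (distance of flat_lid from where it was at the start of the episode above 0.03 m).
It fails at once if the warped lid is let go while more than 40 mm above the tray's floor (horizontal distance between warped_lid and returns_tray below 0.14 m and z of warped_lid in the frame of returns_tray above 0.045 m and contact force between warped_lid and the fingers below 0.1 N).
It also fails if it takes over 48 s, if anything falls off the work surface, if the arm or the gripper's body presses on something with over 40 N, if the wrist force passes 120 N, or if a joint passes its speed limit or range.

### The arm

A 6-joint arm with a two-finger parallel gripper is mounted at the origin on the work surface. World frame = base frame: x ahead of the robot, y to its left, z up, the work surface at z = 0. Lengths are in m, angles in rad, forces in N, time in s.
With the tool pointing down it reaches from about 0.275 to 0.825 m from the base axis. Payload 5.2 kg.
Tool frame: the origin (TCP) lies midway between the tips of the shut fingers; the grasp point (between the pads) lies 19 mm behind it; z points along the fingers, y is the line along which they close (so a half turn about z gives the same grasp; the last joint's range is limited). The gripper opens to 93 mm and grips with 3 to 60 N. Pads are 15 mm wide; open, the fingers measure 128 mm over their backs; the gripper's body (75 mm by 188 mm) begins 65 mm behind the grasp point.
Start: joints at [-1.506, 0.259, 1.535, -0, 1.348, -0.203], TCP at [0.146, -0.53, 0.219] pointing down, gripper open.
Joint ranges: [-3.14, 3.14], [-0.91, 2.08], [0.19, 2.58], [-1.22, 4.36], [0.22, 2.71], [-3.12, 3.12]. Speed limits (rad/s): [2.57, 2.57, 3.14, 3.14, 3.14, 3.14].

### API

Orientations are given as a unit quaternion [w, x, y, z].
In Python, from rig import manip gives the robot as it stands.
- The arm moves only by the tool servo_tool, never from a script. Its argument "deltas" is one flat list of numbers, 7 for each row, row after row: the opening in per cent of the stroke, from 0 (shut) to 100 (fully open), then the shift along the world's x, y, z in cm, then the turn, a rotation vector about the world's x, y, z in degrees. A call has 1 to 20 rows; each row is the pose to reach, as a shift and turn from the pose commanded when the call began; what a row does not reach only later rows make up. A row lasts 1/8 s, in which the tool goes at most 62.5 mm and 10.7 degrees, less where a joint would pass 70% of its speed; a pose out of reach is approached as far as the arm can. A call with a gripper value outside its range is refused whole. The fingers move at their own pace and stop on an object; "newtons" is the grip in N (left out, the last holds). Time passes only in rows, so rows that repeat a pose let the fingers close. It gives the time, the measured TCP pose, the force, the opening and the grip force at its end, in the units of the state.
- manip.sense(): the state, without advancing time (a new reading comes with each control period).
- manip.camera(name): name is "side" or "top" or "wrist"; returns the picture (384x512x3 uint8, red, green, blue); there is no depth.
- manip.calibration(name): a dict with "fx", "fy", "cx", "cy" (pixels), "rvec" (rotation vector, rad) and "tvec" (3), from world to camera coordinates, as OpenCV has them; the wrist camera has in their place "T_tool_cam" (4x4, takes a point from camera to tool coordinates, whose origin is the TCP and whose axes are the flange's). Camera axes: x right, y down, z forward; pixel columns grow to the right and rows downward; lengths in m; the calibration is good to about 2 mm. The wrist camera is an equidistant fisheye: a pixel r from the principal point sees the ray r / f radians off the axis. A picture is of the moment at which its call begins: read the wrist's pose just before it. calibration takes no time and is no camera call.
- manip.close_job(): hands the job in; it is judged then, once.
The state is a dict: "time_s": time; "joint_pos": joint angles; "qvel": joint speeds; "tau": joint torques, N m; "tcp_pos": TCP position; "tcp_rot": TCP orientation; "ft_force": force on the tool from outside, world axes, zero at the start; "torque": the same for the moment, N m; "gripper_width": opening from 0.0 (shut) to 1.0 (fully open); "grasp_force": force on a finger pad.
Only numpy, scipy, OpenCV 4.12 (cv2) and the standard library are available. Lean on these libraries where they do the work, as an engineer would, in place of code of your own. Each camera call takes 0.05 s, during which the arm holds its last target. There are 200 camera calls.

## Working session

There is one attempt and no reset: what is moved stays moved. The work goes in short steps, Python scripts to look and compute and a tool call to move; the robot and the scene stay as the last step left them, time stands still between calls to the robot, and variables do not carry over. Pictures are saved under pics/ and viewed, at most 10 in all, crops included, and the job is handed in when it is done.

Besides the shell and the picture viewer there is one more tool, called after "Call:" by a JSON object that holds its "op" and its "data", one argument or row to a line. servo_tool: Moves the arm, as the interface text tells. Its arguments: {"type":"object","properties":{"deltas":{"type":"array"},"newtons":{"type":"number"}},"required":["deltas"]}

```bash
mkdir -p pics; python3 - <<'E'
from rig import manip
import cv2
s=manip.sense(); print(s)
for n in("top","side"):
    im=manip.camera(n); cv2.imwrite(f"pics/{n}0.png",im[:,:,::-1]); print(n,manip.calibration(n))
print(manip.calibration("wrist"))
E
```

```text
{'time_s': 0.0, 'joint_pos': array([-1.50579883e+00,  2.59357247e-01,  1.53607144e+00,  2.30672565e-06,
        1.34799829e+00, -2.02780026e-01]), 'qvel': array([ 0.00031036, -0.00062841,  0.00012687, -0.00165058,  0.00050002,
        0.00078372]), 'tau': array([-1.08016252e-04, -4.37312329e+01, -2.84001625e+01,  7.18203443e-02,
        4.14590933e-02, -1.39473914e-04]), 'tcp_pos': array([ 0.14552189, -0.52983613,  0.21781472]), 'tcp_rot': array([-9.14906919e-04,  9.91049899e-01,  1.33488788e-01,  6.42562934e-05]), 'ft_force': array([ 0.51572999,  0.0879678 , -0.39971571]), 'torque': array([-0.03464306, -0.03450527, -0.02361161]), 'grasp_force': 0.0, 'gripper_width': 0.9994693134531316}
top {'fx': 433.8847420352462, 'fy': 433.8847420352462, 'cx': 249.18233500621218, 'cy': 193.97184357497497, 'rvec': array([ 2.18368972, -2.15823604,  0.15085414]), 'tvec': array([-0.01755111,  0.50308008,  1.00432758])}
side {'fx': 358.6364897609303, 'fy': 358.6364897609303, 'cx': 256.2496736972686, 'cy': 191.18842582069476, 'rvec': array([ 2.20882083, -0.28147327,  0.12001319]), 'tvec': array([-0.47918917,  0.11860388,  0.68940134])}
{'fx': 297.3186396354542, 'fy': 297.3186396354542, 'cx': 257.81384685410046, 'cy': 189.953421944011, 'T_tool_cam': array([[ 7.31143599e-05, -9.53247746e-01, -3.02189891e-01,
         8.44251898e-02],
       [ 9.99999932e-01, -3.97274911e-05,  3.67267403e-04,
        -6.10895271e-04],
       [-3.62102070e-04, -3.02189897e-01,  9.53247678e-01,
        -1.66853017e-01],
       [ 0.00000000e+00,  0.00000000e+00,  0.00000000e+00,
         1.00000000e+00]])}
```

View pics/top0.png

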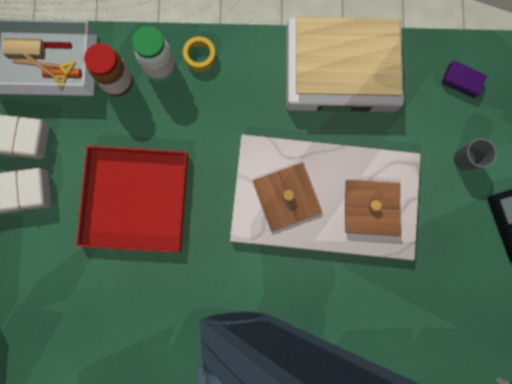

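View pics/side0.png

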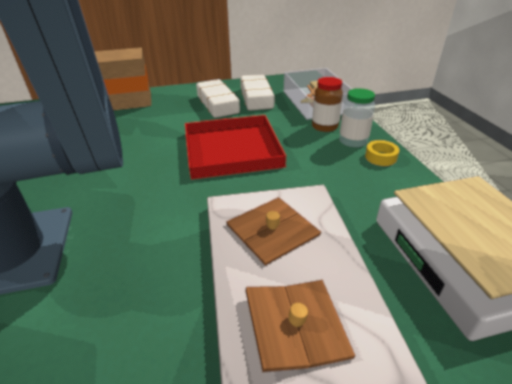

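The top view shows the tray near (135,198), lid A at (288,196) and lid B at (373,208). I can't yet tell which is warped, so I'll zoom in.

```bash
python3 - <<'E'
import cv2,numpy as np
t=cv2.imread("pics/top0.png")[150:250,240:415]; s=cv2.imread("pics/side0.png")[190:384,210:370]
a=cv2.resize(t,None,fx=4.5,fy=4.5,interpolation=cv2.INTER_CUBIC); cv2.imwrite("pics/t1.png",a)
cv2.imwrite("pics/s1.png",cv2.resize(s,None,fx=3,fy=3,interpolation=cv2.INTER_CUBIC))
E
```

```text
(no output)
```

View pics/t1.png

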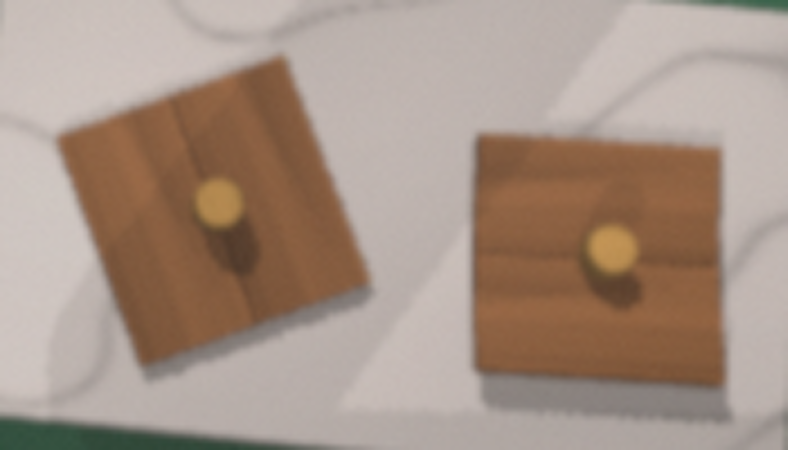

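View pics/s1.png

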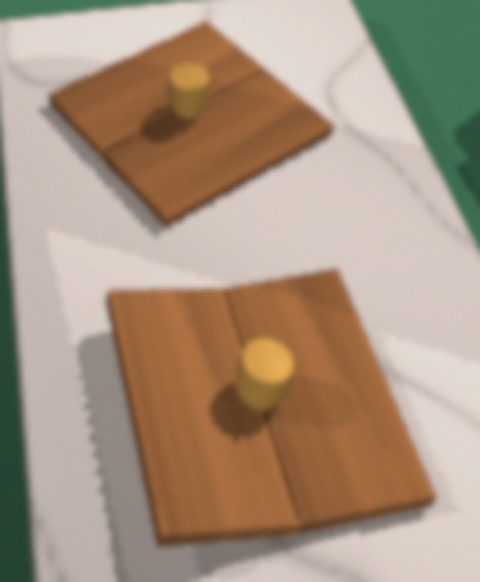

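Lid B (right in the top view) is the warped one: it has a wide shadow and its V faces the robot side. Now I'll compute positions.

```bash
cat > h.py <<'E'
import cv2,numpy as np
from rig import manip
def pix2w(cam,uv,z):
    c=manip.calibration(cam);R=cv2.Rodrigues(c["rvec"])[0];C=-R.T@c["tvec"]
    d=R.T@np.array([(uv[0]-c["cx"])/c["fx"],(uv[1]-c["cy"])/c["fy"],1]);return C+d*(z-C[2])/d[2]
E
python3 - <<'E'
from h import *
np.set_printoptions(precision=4,suppress=True)
f=lambda u,v:(u/4.5+240-.5,v/4.5+150-.5)
for n,p,z in[("UL",(477,133),.04),("UR",(720,147),.04),("LR",(724,384),.056),("LL",(475,372),.056),("seamL",(477,256),.04),("seamR",(720,265),.04),("knob",(612,249),.068),("Aknob",(219,203),.068),("ALR",(370,288),.04),("AUR",(283,57),.04),("AUL",(60,136),.04),("ALL",(147,366),.04)]:
    print(n,pix2w("top",f(*p),z))
for p in[(86,147),(188,151),(182,251),(79,248)]: print("tray",pix2w("top",p,.035))
g=lambda u,v:(u/3+210-.3,v/3+190-.3)
for n,p,z in[("knob",(267,358),.068),("seamfar",(228,290),.04),("seamnear",(300,527),.04),("R far",(337,270),.04),("R near",(432,500),.04),("LL far",(108,293),.056),("LL near",(160,540),.056),("Aknob",(190,76),.068)]: print("side",n,pix2w("side",g(*p),z))
E
```

```text
UL [ 0.5408 -0.2404  0.04  ]
UR [ 0.5351 -0.3698  0.04  ]
LR [ 0.4095 -0.3621  0.056 ]
LL [ 0.4142 -0.2335  0.056 ]
seamL [ 0.4755 -0.2394  0.04  ]
seamR [ 0.4723 -0.3679  0.04  ]
knob [ 0.4773 -0.302   0.068 ]
Aknob [ 0.4984 -0.1005  0.068 ]
ALR [ 0.4579 -0.1828  0.04  ]
AUR [ 0.5801 -0.1376  0.04  ]
AUL [ 0.5361 -0.0197  0.04  ]
ALL [ 0.4159 -0.0661  0.04  ]
tray [0.6102 0.3783 0.035 ]
tray [0.6042 0.1359 0.035 ]
tray [0.367  0.1434 0.035 ]
tray [0.3715 0.3815 0.035 ]
side knob [ 0.4805 -0.3023  0.068 ]
side seamfar [ 0.4825 -0.2402  0.04  ]
side seamnear [ 0.474  -0.3684  0.04  ]
side R far [ 0.5431 -0.2426  0.04  ]
side R near [ 0.5349 -0.3718  0.04  ]
side LL far [ 0.4184 -0.2381  0.056 ]
side LL near [ 0.4115 -0.3662  0.056 ]
side Aknob [ 0.5017 -0.1011  0.068 ]
```

Call:
{"op": "servo_tool", "data": {
  "deltas": [0,4,3,0,0,0,-3,0,8,6.5,0,0,0,-6,0,12,10,-1,0,0,-9,0,16,13,-3,0,0,-12,0,20,16.5,-5,0,0,-14,0,24,20,-8,0,0,-16,0,27.4,22.8,-11,0,0,-17.3,0,27.4,22.8,-13,0,0,-17.3,0,27.4,22.8,-13.5,0,0,-17.3,0,27.4,22.8,-13.5,0,0,-17.3],
  "newtons": 20
}}

```text
time_s: 1.35
tcp_pos: [0.4193, -0.3027, 0.0837]
tcp_rot: [-0.0, 1.0, -0.017, -0.0]
ft_force: [-0.4, -1.1, 0.7]
gripper_width: 0.012
grasp_force: 0.0
```

```bash
python3 - <<'E'
from h import *
s=manip.sense();print(s["time_s"],s["tcp_pos"],s["tcp_rot"],s["ft_force"])
im=manip.camera("side")[190:384,180:400,::-1];cv2.imwrite("pics/s2.png",cv2.resize(im,None,fx=3,fy=3,interpolation=cv2.INTER_CUBIC))
E
```

```text
1.35 [ 0.41930447 -0.30269492  0.08368799] [-1.34985611e-04  9.99849208e-01 -1.73642040e-02 -1.64412989e-04] [-0.41571774 -1.10893608  0.674387  ]
```

View pics/s2.png

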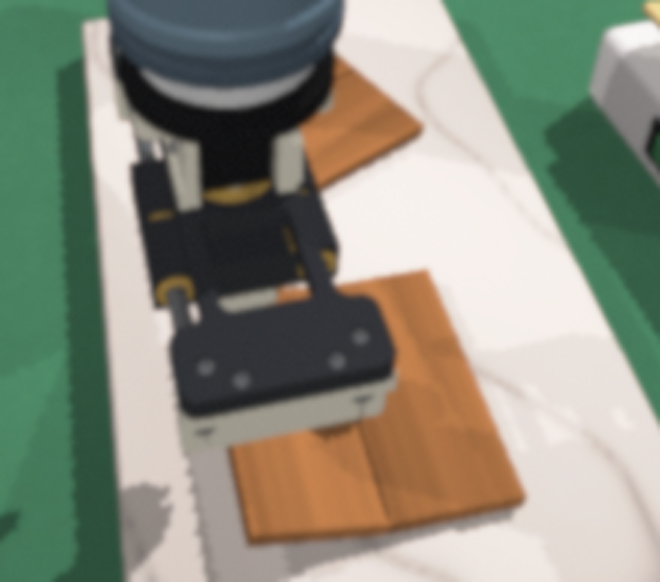

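The side view shows the gripper over the lid's left half at about (285,400), with the raised left half below it. I'll press slowly.

Call:
{"op": "servo_tool", "data": {
  "deltas": [0,0,0,-1.5,0,0,0,0,0,0,-2.5,0,0,0,0,0,0,-3,0,0,0,0,0,0,-3.3,0,0,0,0,0,0,-3.6,0,0,0,0,0,0,-3.9,0,0,0,0,0,0,-4.1,0,0,0,0,0,0,-4.2,0,0,0]
}}

```text
time_s: 2.4
tcp_pos: [0.4196, -0.3024, 0.0416]
tcp_rot: [-0.0, 1.0, -0.017, -0.0]
ft_force: [-1.0, -1.0, -0.1]
gripper_width: 0.008
grasp_force: 0.0
```

Call:
{"op": "servo_tool", "data": {
  "deltas": [0,0,0,-0.1,0,0,0,0,0,0,-0.2,0,0,0,0,0,0,-0.3,0,0,0,0,0,0,-0.3,0,0,0]
}}

```text
time_s: 2.9
tcp_pos: [0.4197, -0.3025, 0.0402]
tcp_rot: [0.0, 1.0, -0.017, 0.0]
ft_force: [-3.7, 4.3, 13.9]
gripper_width: 0.006
grasp_force: 7.1
```

```bash
python3 - <<'E'
from h import *
im=manip.camera("side")[190:384,180:400,::-1];cv2.imwrite("pics/s3.png",cv2.resize(im,None,fx=3,fy=3,interpolation=cv2.INTER_CUBIC))
E
```

```text
(no output)
```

View pics/s3.png

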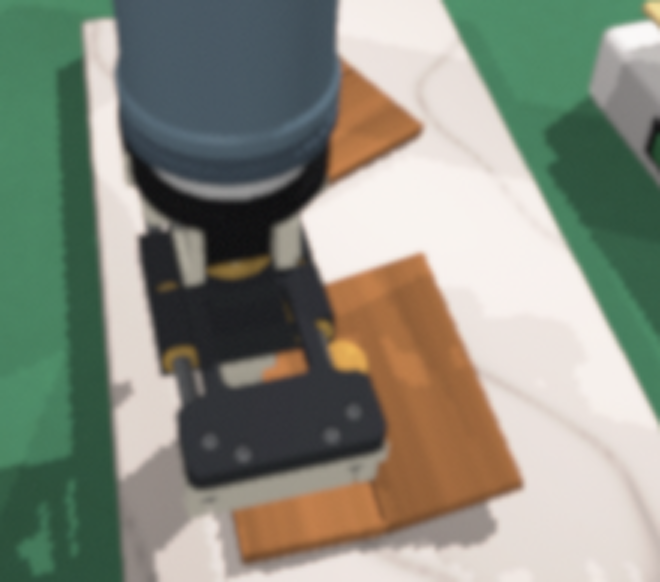

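The side view shows the lid has rocked over: the right edge (about (430,260)-(520,485)) is up with a shadow under it, and 14 N is on the finger. I'll retreat, open and locate the knob.

Call:
{"op": "servo_tool", "data": {
  "deltas": [0,0,0,0.1,0,0,0,0,0,0,0.5,0,0,0,0,0,0,3,0,0,0,60,0,0,8,0,0,0,60,-6,0,11,0,0,0,60,-12,0,12,0,0,0,60,-12,0,12,0,0,0]
}}

```text
time_s: 3.82
tcp_pos: [0.2971, -0.3025, 0.1596]
tcp_rot: [0.001, 1.0, -0.019, 0.0]
ft_force: [0.2, 0.4, -0.2]
gripper_width: 0.385
grasp_force: 0.0
```

```bash
python3 - <<'E'
from h import *
t=manip.camera("top")[150:250,240:415,::-1];s=manip.camera("side")[190:384,210:370,::-1]
a=cv2.resize(t,None,fx=2.5,fy=2.5,interpolation=cv2.INTER_CUBIC);b=cv2.resize(s,None,fx=2,fy=2,interpolation=cv2.INTER_CUBIC)
c=np.zeros((400,800,3),np.uint8);c[:a.shape[0],:a.shape[1]]=a;c[:b.shape[0],450:450+b.shape[1]]=b;cv2.imwrite("pics/c4.png",c)
E
```

```text
(no output)
```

View pics/c4.png

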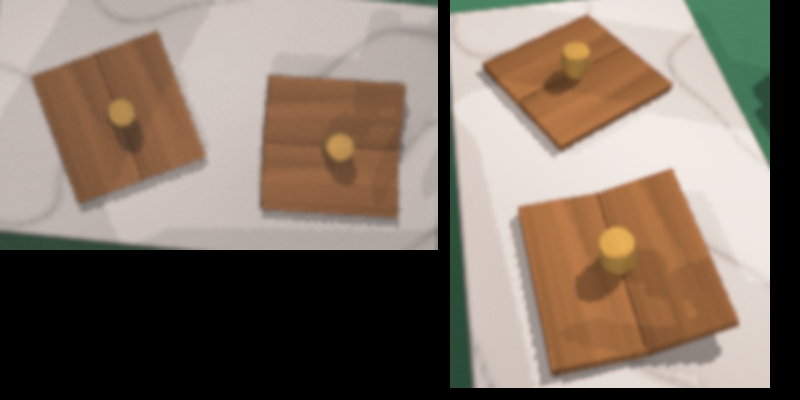

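The lid stays rocked. The knob top is at (340,148) in the top crop and (617,243) in the side crop.

```bash
python3 - <<'E'
from h import *
f=lambda u,v:(u/2.5+239.7,v/2.5+149.7);g=lambda u,v:((u-450)/2+209.75,v/2+189.75)
print(pix2w("top",f(340,147.5),.068),pix2w("side",g(617,243),.068))
print(pix2w("top",f(262,145),.04),pix2w("top",f(402,150),.04),pix2w("side",g(600,193),.04),pix2w("side",g(645,350),.04))
s=manip.sense();print(s["tcp_pos"],s["time_s"])
E
```

```text
[ 0.46842008 -0.30224747  0.068     ] [ 0.47199484 -0.30379556  0.068     ]
[ 0.47232241 -0.23695658  0.04      ] [ 0.46921356 -0.37014337  0.04      ] [ 0.48108895 -0.23964958  0.04      ] [ 0.47122337 -0.36686995  0.04      ]
[ 0.29946417 -0.30286099  0.15906493] 3.925
```

Call:
{"op": "servo_tool", "data": {
  "deltas": [60,5,0,0,0,0,0,60,10,0,0,0,0,0,60,15,0,-1,0,0,0,60,17.2,0,-4,0,0,0,60,17.2,0,-7,0,0,0,60,17.2,0,-9.5,0,0,0,60,17.2,0,-11,0,0,0,60,17.2,0,-11.5,0,0,0,60,17.2,0,-11.5,0,0,0]
}}

```text
time_s: 5.05
tcp_pos: [0.472, -0.3025, 0.0438]
tcp_rot: [0.0, 1.0, -0.017, 0.0]
ft_force: [0.2, 0.6, -0.4]
gripper_width: 0.6
grasp_force: 0.0
```

Call:
{"op": "servo_tool", "data": {
  "deltas": [0,0,0,0,0,0,0,0,0,0,0,0,0,0,0,0,0,0,0,0,0,0,0,0,0,0,0,0,0,0,0,0,0,0,0,0,0,0,0,0,0,0],
  "newtons": 25
}}

```text
time_s: 5.8
tcp_pos: [0.4717, -0.3027, 0.0441]
tcp_rot: [0.0, 1.0, -0.017, 0.0]
ft_force: [-0.8, -0.5, 5.6]
gripper_width: 0.275
grasp_force: 25.0
```

Call:
{"op": "servo_tool", "data": {
  "deltas": [0,0,0,0.5,0,0,0,0,0,0,1.5,0,0,0,0,0,0,3,0,0,0,0,0,0,5.5,0,0,0,0,0,0,8.5,0,0,0,0,0,0,11,0,0,0,0,0,0,12,0,0,0,0,0,0,12,0,0,0]
}}

```text
time_s: 6.8
tcp_pos: [0.4718, -0.3026, 0.1644]
tcp_rot: [0.001, 1.0, -0.017, 0.001]
ft_force: [-0.4, 0.6, -2.9]
gripper_width: 0.269
grasp_force: 25.0
```

Call:
{"op": "servo_tool", "data": {
  "deltas": [0,0,1,0,0,0,0,0,0,3,0,0,0,0,0,0.2,6,0,0,0,0,0,0.3,10,0,0,0,0,0,0.4,14,0,0,0,0,0,0.5,18,0,0,0,0,0,0.6,22,0,0,0,0,0,0.7,26,0,0,0,0,0,0.8,30,0,0,0,0,0,0.9,34,0,0,0,0,0,1,38,0,0,0,0,0,1.1,42,0,0,0,0,0,1.2,46,0,0,0,0,0,1.3,50,0,0,0,0,0,1.4,53,0,0,0,0,0,1.4,55,0,0,0,0,0,1.4,56.2,0,0,0,0,0,1.4,56.2,0,0,0,0,0,1.4,56.2,0,0,0,0]
}}

```text
time_s: 9.18
tcp_pos: [0.4855, 0.2588, 0.1635]
tcp_rot: [0.0, 1.0, -0.017, -0.0]
ft_force: [-0.3, -1.2, -3.6]
gripper_width: 0.275
grasp_force: 25.0
```

```bash
python3 - <<'E'
from h import *
s=manip.sense();print(s["tcp_pos"],s["time_s"])
t=manip.camera("top")[130:270,60:260,::-1];s=manip.camera("side")[20:220,150:330,::-1]
a=cv2.resize(t,None,fx=2,fy=2,interpolation=cv2.INTER_CUBIC);b=cv2.resize(s,None,fx=2,fy=2,interpolation=cv2.INTER_CUBIC)
c=np.zeros((400,800,3),np.uint8);c[:a.shape[0],:a.shape[1]]=a;c[:b.shape[0],430:430+b.shape[1]]=b;cv2.imwrite("pics/c5.png",c)
E
```

```text
[0.48553685 0.25878821 0.16354836] 9.175
```

View pics/c5.png

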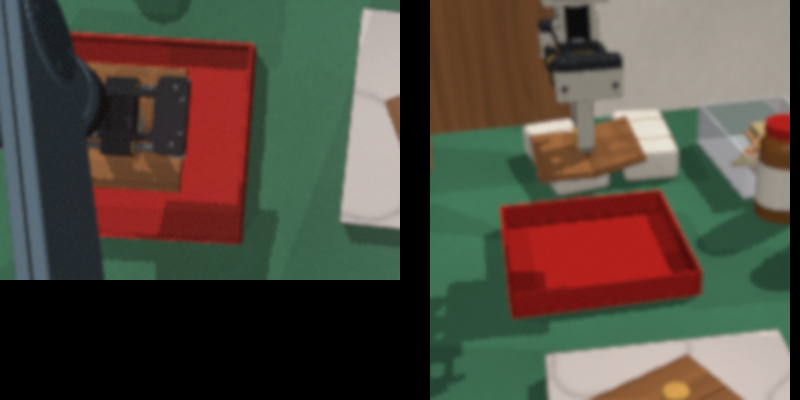

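The lid hangs level above the tray's middle. I'll lower it; contact is expected at TCP z of about 0.019.

Call:
{"op": "servo_tool", "data": {
  "deltas": [0,0,0,-2,0,0,0,0,0,0,-5,0,0,0,0,0,0,-8,0,0,0,0,0,0,-10.5,0,0,0,0,0,0,-12.5,0,0,0,0,0,0,-13.5,0,0,0,0,0,0,-14,0,0,0,0,0,0,-14.2,0,0,0,0,0,0,-14.3,0,0,0,0,0,0,-14.3,0,0,0]
}}

```text
time_s: 10.52
tcp_pos: [0.4859, 0.2597, 0.0211]
tcp_rot: [-0.0, 1.0, -0.017, 0.0]
ft_force: [-1.2, 0.2, -2.3]
gripper_width: 0.273
grasp_force: 25.0
```

Call:
{"op": "servo_tool", "data": {
  "deltas": [0,0,0,-0.1,0,0,0,0,0,0,-0.15,0,0,0,0,0,0,-0.2,0,0,0,0,0,0,-0.2,0,0,0]
}}

```text
time_s: 11.02
tcp_pos: [0.4857, 0.2597, 0.0191]
tcp_rot: [-0.0, 1.0, -0.017, 0.0]
ft_force: [-2.4, -0.7, 3.1]
gripper_width: 0.276
grasp_force: 25.0
```

Call:
{"op": "servo_tool", "data": {
  "deltas": [35,0,0,0,0,0,0,45,0,0,0,0,0,0,60,0,0,0,0,0,0,60,0,0,0,0,0,0,60,0,0,0,0,0,0,60,0,0,2,0,0,0,60,0,0,5,0,0,0,60,0,0,9,0,0,0,60,-4,-4,13,0,0,0,60,-8,-8,16,0,0,0,60,-10,-13,18,0,0,0,60,-10,-18,18,0,0,0,60,-10,-18,18,0,0,0]
}}

```text
time_s: 12.65
tcp_pos: [0.3858, 0.0768, 0.1994]
tcp_rot: [0.0, 1.0, -0.02, 0.001]
ft_force: [-0.1, 0.3, -0.4]
gripper_width: 0.597
grasp_force: 0.0
```

```bash
python3 - <<'E'
from h import *
t=manip.camera("top")[130:270,60:420,::-1];s=manip.camera("side")[20:220,150:330,::-1]
a=cv2.resize(t,None,fx=1.2,fy=1.2,interpolation=cv2.INTER_CUBIC);b=cv2.resize(s,None,fx=2,fy=2,interpolation=cv2.INTER_CUBIC)
c=np.zeros((400,800,3),np.uint8);c[:a.shape[0],:a.shape[1]]=a;c[:b.shape[0],435:435+b.shape[1]]=b;cv2.imwrite("pics/c6.png",c)
E
```

```text
(no output)
```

View pics/c6.png

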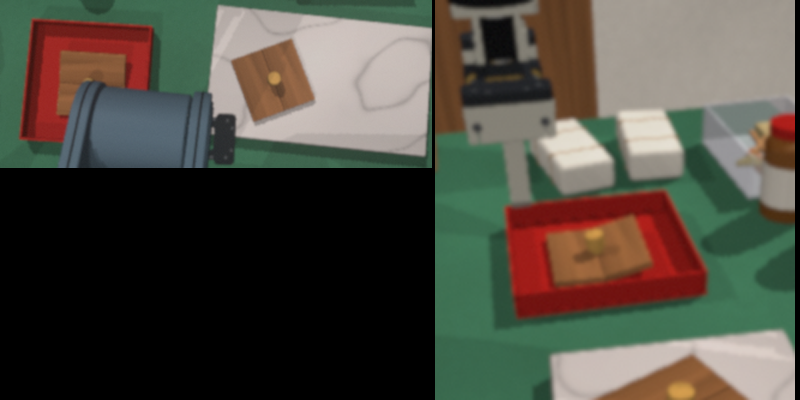

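The lid lies knob-up and centred in the tray, knob at about (594,240), clear of the walls. The flat lid hasn't moved and the arm is clear.

```bash
python3 -c "
from rig import manip
print(manip.close_job())"
```

```text
the job is handed in; nothing more can be done
None
```

The warped lid was rocked over on the slab, then picked up by its knob and set knob-up on the tray floor; the flat lid was left in place, and the job was handed in at about 13 s (no verdict was shown).

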